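# Pull the square button cap with the cap puller

## Robot

A 7-joint arm with a two-finger parallel gripper is mounted at the origin on a cart in front of the work surface, level with it; the furniture and walls round the work are solid. World frame = base frame: x ahead of the robot, y to its left, z up, the work surface at z = 0. Lengths are in m, angles in rad, forces in N, time in s.
With the tool pointing down it reaches from about 0.4 to 0.9 m from the base axis. Payload 5.6 kg.
Tool frame: the origin (TCP) lies midway between the tips of the shut fingers; the grasp point (between the pads) lies 19 mm behind it; z points along the fingers, y is the line along which they close (so a half turn about z gives the same grasp; the last joint's range is limited). The gripper opens to 92 mm and grips with 3 to 60 N. Pads are 20 mm wide; open, the fingers measure 128 mm over their backs; the gripper's body (75 mm by 189 mm) begins 69 mm behind the grasp point.
Start: joints at [-1.263, 0.468, -0.012, 1.603, 0.006, 1.071, -0.056], TCP at [0.223, 0.61, 0.215] pointing down, gripper open.
Joint ranges: [-2.53, 2.53], [-0.31, 2.02], [-1.57, 1.55], [0.28, 2.44], [-1.29, 4.43], [0.15, 1.84], [-2.92, 2.92]. Speed limits (rad/s): [2.57, 2.57, 3.14, 3.14, 3.14, 3.14, 3.14].

## Interface

Orientations are given as a 3x3 rotation matrix whose columns are the frame's x, y, z axes.
In Python, from station import env, effector, solver, viewer, workorder, search_frame, tip_of gives the robot as it stands. Calls block until the motion is done:
- env.reach(position, orientation): joint-space move of the TCP to a pose.
- env.movel(position, frame=None, rate=0.15): straight line of the TCP; frame=None keeps the orientation; rate is the mean speed in m/s.
- env.goto_joints(angles): joint-space move.
- effector.release() and effector.grasp(squeeze=None): open the fingers fully, or close them until they stop; squeeze is the grip in N (None keeps the last).
- env.pause(seconds).
- solver.inverse_kinematics(position, orientation): joint angles nearest the present ones, or None.
- env.sense(): the state.
- viewer.read_camera(name): name is "side" or "top" or "wrist"; returns (picture, depth): 400x640x3 uint8, red, green, blue; 400x640 float32, m along the optical axis (not along the pixel's ray), 0 where there is no reading.
- viewer.camera_info(name): a dict with "intrinsics" (3x3 intrinsics, pixels), "eye" and "rotation" of the camera in the world; the wrist camera has in their place "T_tool_cam" (4x4, takes a point from camera to tool coordinates, whose origin is the TCP and whose axes are the flange's). Camera axes: x right, y up, looking along -z (the intrinsics and any distortion apply to the point x, -y, -z); pixel columns grow to the right and rows downward; lengths in m; the calibration is good to about 2 mm. A picture is of the moment at which its call begins: read the wrist's pose just before it. camera_info takes no time and is no camera call.
A pose or a line that the arm cannot do raises env.PlanningError and nothing moves.
- workorder.finish_job(): hands the job in; it is judged then, once.
Trained networks look in the newest picture that a camera, given by its name, has taken for a name from the list of things; names that differ only in an ending like _2 or _b are one class to them, and where a whole thing is asked for, a point or a joint stands for the part that bears it (a point fixed in the world has none). Each returns a list of dicts, best first, with "score" (0 to 1); they miss things now and then, are a little off and sometimes report something else, mostly with a low value. They report only what shows in the picture. A call takes as long as a camera call. They do not tell look-alikes from the thing itself.
- search_frame(camera, name): "at" ([x, y, z] in m, in world coordinates, good to about 4 mm: the middle of the surface that is visible of it).
- tip_of(camera, name): "at" ([x, y, z] in m, in world coordinates, good to about 4 mm: a listed point, or the origin of a listed thing).
The state is a dict: "t": time; "joint_positions": joint angles; "joint_velocities": joint speeds; "tau": joint torques, N m; "ee_pos": TCP position; "tcp_rot": TCP orientation; "wrist_force": force on the tool from outside, world axes, zero at the start; "moment": the same for the moment, N m; "gripper_width": finger opening in m; "grasp_force": force on a finger pad.
Only numpy, scipy, OpenCV 4.12 (cv2) and the standard library are available. Lean on these libraries where they do the work, as an engineer would, in place of code of your own. Each camera call takes 0.05 s, during which the arm holds its last target. There are 200 camera calls.

## Task

The square cap on the key machine's push-button box has to come off. Hook the fork of the cap puller under it, pull it straight up off its stem, then stand the puller upright on the bare worktop clear of the box, with the cap left on its fork or lying on the worktop. Do not touch the caps with the fingers, and leave the other two caps seated.

Things in the scene. Friction and masses are not known exactly. Their poses are not given: they have to be found in the camera images.
- puller_handle (a point): C-shaped steel cap puller, 0.22 kg, standing on its fork. Point: centre of its upright wooden handle (26 along x, 20 along y, z 60 to 115 mm over the fork's underside), 90 above that underside, straight above the slot. x points to the fork's open end. Fork 5 thick, 54 wide, slot 30 wide; tine tips 32 ahead of the point, slot end 30 behind. Rear web to 42 behind; arch underside 47 above the tines.
- square_cap: Cap to pull: black, 50 x 50 x 22 mm, 30 g. Origin: centre of underside, seated 56 mm above the worktop; z up, y along the box's row of caps, x across the box away from the robot. Below it a gap 16 mm high, open on all sides, holds only the 16 mm square stem. A sprung catch lets go after about 3 mm of lift at some 6 to 12 N. Centred below the puller's handle it sits fully over the tines.
- round_cap: Bystander, stays on: round black cap, 52 mm across, 22 high; origin and axes as for the square cap. All caps sit on stems 85 mm apart in a row on one push-button box, in any order. The box is fixed, 92 mm (x) by 260 mm (y), its top 40 mm above the worktop.
- lobed_cap: Bystander, stays on: black cap with three rounded lobes, each reaching 34 mm from its centre, 22 mm high; origin and axes as for the square cap.
There are look-alikes about, which are no part of the job. Leave any purple or yellow look-alike of the part that bears puller_handle alone. Leave any purple look-alike of the square_cap alone.

How it is judged:
By the outcome, as a careful person would: the job done as asked, in the order asked, and still so for the second after the job is handed in, with the robot touching nothing.
It also fails if it takes over 64 s, if anything falls off the work surface, if the arm or the gripper's body presses on something with over 40 N, if the wrist force passes 120 N, or if a joint passes its speed limit or range.

## Working session

There is one attempt and no reset: what is moved stays moved. The work goes in short steps, each a Python script; the robot and the scene stay as the last script left them, time stands still between calls to the robot, and variables do not carry over. Pictures are saved under pics/ and viewed, at most 10 in all, crops included, and the job is handed in when it is done.

```bash
mkdir -p pics
python3 - <<'E'
from station import *
import cv2,numpy as np
for c in ["top","side"]:
    p,d=viewer.read_camera(c); cv2.imwrite(f"pics/{c}1.png",p[:,:,::-1])
    np.savez(f"{c}1.npz",p=p,d=d)
    for n in ["puller_handle","square_cap","round_cap","lobed_cap"]:
        for f in (search_frame,tip_of): print(c,n,f.__name__,[(np.round(r["at"],3).tolist(),round(r["score"],2)) for r in f(c,n)])
    print(viewer.camera_info(c))
print(env.sense()["t"])
E
```

```text
top puller_handle call [([0.465, -0.414, 0.057], 0.96), ([0.409, -0.297, 0.06], 0.71), ([0.408, -0.607, 0.06], 0.6)]
top puller_handle call [([0.474, -0.426, 0.088], 0.86), ([0.414, -0.612, 0.091], 0.72), ([0.42, -0.3, 0.091], 0.65)]
top square_cap call [([0.374, -0.166, 0.021], 0.82), ([0.496, -0.083, 0.083], 0.63)]
top square_cap call [([0.494, -0.082, 0.06], 0.77), ([0.371, -0.167, -0.001], 0.74)]
top round_cap call [([0.543, 0.081, 0.079], 0.77)]
top round_cap call [([0.543, 0.085, 0.055], 0.87)]
top lobed_cap call [([0.514, -0.002, 0.074], 0.52)]
top lobed_cap call [([0.518, 0.003, 0.051], 0.51)]
{'intrinsics': array([[443.43492591,   0.        , 323.35023394],
       [  0.        , 443.43492591, 207.93666768],
       [  0.        ,   0.        ,   1.        ]]), 'eye': array([ 0.37629659, -0.19414033,  1.29115598]), 'rotation': array([[ 2.00243838e-03,  9.96100257e-01, -8.82058302e-02],
       [-9.99997995e-01,  1.99551901e-03, -1.66625757e-04],
       [ 1.00404521e-05,  8.82059871e-02,  9.96102256e-01]])}
side puller_handle call [([0.407, -0.311, 0.055], 0.96), ([0.403, -0.628
[... 200 characters left out ...]
_cap call [([0.492, -0.081, 0.058], 0.61), ([0.374, -0.166, 0.002], 0.59)]
side round_cap call [([0.536, 0.071, 0.078], 0.57), ([0.405, -0.312, 0.051], 0.52)]
side round_cap call [([0.541, 0.08, 0.058], 0.41)]
side lobed_cap call []
side lobed_cap call [([0.518, -0.0, 0.058], 0.47), ([0.542, 0.083, 0.058], 0.3)]
{'intrinsics': array([[441.5559408 ,   0.        , 316.21590235],
       [  0.        , 441.5559408 , 195.2493976 ],
       [  0.        ,   0.        ,   1.        ]]), 'eye': array([ 0.04862805, -1.35856178,  0.56129736]), 'rotation': array([[ 0.9338573 ,  0.12856229, -0.33373984],
       [-0.3576295 ,  0.34459444, -0.86796072],
       [ 0.00341787,  0.92990667,  0.3677797 ]])}
0.9
```

View pics/top1.png

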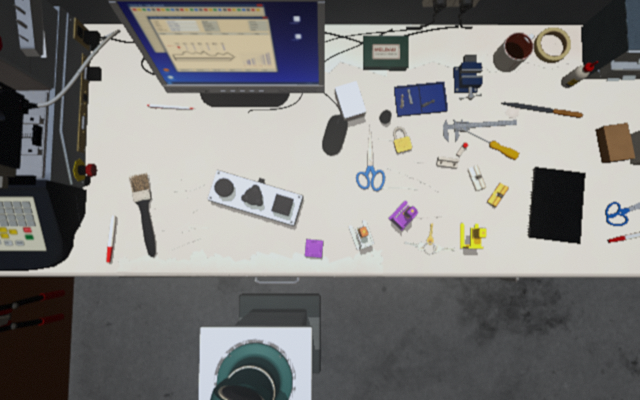

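View pics/side1.png

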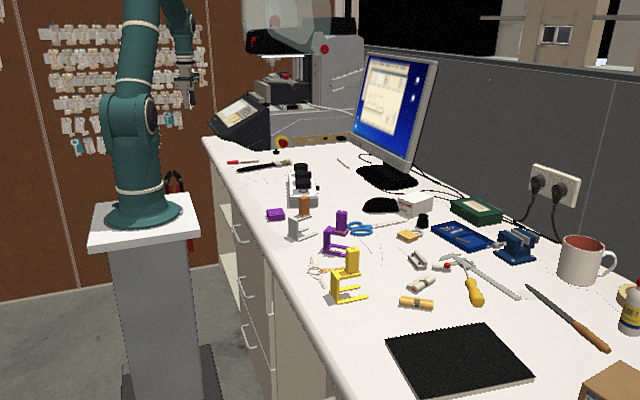

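The steel/wood puller is the real one, at top px (362,237) and world (0.42,-0.30). The purple one is at (403,215) and the yellow at (472,237). The box has its square cap at px (284,205), on the right (-y) end, and the purple fake cap is at (314,248). Next I'll look closer with the wrist camera.

```bash
cat > h.py <<'E'
from station import *
import cv2,numpy as np
def Rz(yaw): # tool down, tool y (closing) along heading yaw+90
    c,s=np.cos(yaw),np.sin(yaw); return np.array([[c,s,0],[s,-c,0],[0,0,-1.]])
def cloud(cam):
    s=env.sense(); p,d=viewer.read_camera(cam); i=viewer.camera_info(cam); K=i["intrinsics"]
    v,u=np.mgrid[:400,:640]; P=np.stack([(u-K[0,2])/K[0,0]*d,-(v-K[1,2])/K[1,1]*d,-d],-1)
    if cam=="wrist":
        T=i["T_tool_cam"]; W=(P@T[:3,:3].T+T[:3,3])@s["tcp_rot"].T+s["ee_pos"]
    else: W=P@i["rotation"].T+i["eye"]
    W[d==0]=np.nan
    return p,W
def show(n):
    for f,l in ((search_frame,"search"),(tip_of,"tip")): print(n,l,[(np.round(r["at"],3).tolist(),round(r["score"],2)) for r in f("wrist",n)])
E
python3 - <<'E'
from h import *
print(viewer.camera_info("wrist"))
s=env.sense();print(s["tcp_rot"].round(2))
# via the cap, then the puller
for k,(pos,names) in enumerate([((0.44,-0.06,0.33),["square_cap","lobed_cap","round_cap"]),((0.36,-0.30,0.30),["puller_handle"])]):
    env.reach(np.array(pos),Rz(0)); p,W=cloud("wrist")
    cv2.imwrite(f"pics/w{k}.png",p[:,:,::-1]); np.savez(f"w{k}.npz",p=p,W=W)
    for n in names: show(n)
    print(env.sense()["t"], env.sense()["joint_positions"])
E
```

```text
{'intrinsics': array([[341.90646706,   0.        , 313.28093809],
       [  0.        , 341.90646706, 201.54596879],
       [  0.        ,   0.        ,   1.        ]]), 'T_tool_cam': array([[-6.63246985e-04,  9.72449714e-01,  2.33111807e-01,
         6.49748441e-02],
       [ 9.99999778e-01,  6.29077746e-04,  2.20925589e-04,
        -1.31784264e-03],
       [ 6.81935755e-05,  2.33111902e-01, -9.72449915e-01,
        -1.70366598e-01],
       [ 0.00000000e+00,  0.00000000e+00,  0.00000000e+00,
         1.00000000e+00]])}
[[-0.94  0.34  0.  ]
 [ 0.34  0.94  0.  ]
 [-0.    0.   -1.  ]]
square_cap search [([0.378, -0.162, 0.02], 0.67), ([0.498, -0.077, 0.082], 0.66)]
square_cap tip [([0.496, -0.08, 0.058], 0.97), ([0.373, -0.162, -0.002], 0.94)]
lobed_cap search [([0.517, 0.002, 0.075], 0.97), ([0.542, 0.08, 0.077], 0.49)]
lobed_cap tip [([0.517, 0.004, 0.055], 0.56)]
round_cap search [([0.542, 0.081, 0.077], 0.94)]
round_cap tip [([0.543, 0.085, 0.055], 0.69)]
3.7833 [-0.8371888  -0.0680396   0.87970098  1.97219416  0.05611637  1.2133778
 -1.54875359]
puller_handle search [([0.413, -0.305, 0.056], 0.8), ([0.466, -0.42, 0.056], 0.67), ([0.412, -0.607, 0.061], 0.67)]
puller_handle tip [([0.473, -0.427, 0.086], 0.89), ([0.42, -0.614, 0.09], 0.79), ([0.422, -0.302, 0.088], 0.71)]
4.9333 [-0.67257604  0.11853128  1.42823231  1.97927568 -0.12912648  1.14879807
 -0.76011466]
```

```bash
python3 - <<'E'
import numpy as np,cv2
z=np.load("w1.npz");W=z["W"];p=z["p"].astype(int)
m=(np.hypot(W[...,0]-.42,W[...,1]+.302)<.08)
for lo,hi in ((.003,.012),(.045,.065),(.08,.13)):
    q=W[m&(W[...,2]>lo)&(W[...,2]<hi)][:,:2].astype(np.float32)
    r=cv2.minAreaRect(q); print(lo,len(q),np.median(q,0),r, cv2.boxPoints(r).round(3).tolist())
z=np.load("w0.npz");W=z["W"]
for c in ((.496,-.08),(.518,.003),(.543,.085)):
    m=(np.hypot(W[...,0]-c[0],W[...,1]-c[1])<.042)&(W[...,2]>.072)&(W[...,2]<.09)
    q=W[m].astype(np.float32); print(len(q),np.median(q,0),cv2.minAreaRect(q[:,:2]))
E
python3 -c "
import cv2
a=cv2.imread('pics/w1.png')
cv2.imwrite('pics/w1c.png',cv2.resize(a[50:350,160:560],None,fx=2,fy=2))"
```

```text
0.003 846 [ 0.4155823  -0.30870345] ((0.4046241343021393, -0.2987448573112488), (0.13356834650039673, 0.07819492369890213), 28.407838821411133) [[0.3269999921321869, -0.29600000381469727], [0.36399999260902405, -0.36500000953674316], [0.4819999933242798, -0.3009999990463257], [0.4449999928474426, -0.2329999953508377]]
0.045 825 [ 0.39479488 -0.31038108] ((0.4059982895851135, -0.3066076636314392), (0.05792709439992905, 0.039668433368206024), 19.938949584960938) [[0.3720000088214874, -0.2980000078678131], [0.38600000739097595, -0.33500000834465027], [0.4399999976158142, -0.3149999976158142], [0.4259999990463257, -0.27799999713897705]]
0.08 483 [ 0.41809115 -0.30179504] ((0.4182327091693878, -0.30185365676879883), (0.0259593203663826, 0.019782595336437225), 19.13797950744629) [[0.40299999713897705, -0.296999990940094], [0.4090000092983246, -0.3149999976158142], [0.4339999854564667, -0.3070000112056732], [0.4269999861717224, -0.2879999876022339]]Traceback (most recent call last):
  File "<stdin>", line 10, in <module>
cv2.error: OpenCV(4.12.0) /io/opencv/modules/imgproc/src/convhull.cpp:143: error: (-215:Assertion failed) total >= 0 && (depth == CV_32F || depth == CV_32S) in function 'convexHull'
```

View pics/w1c.png

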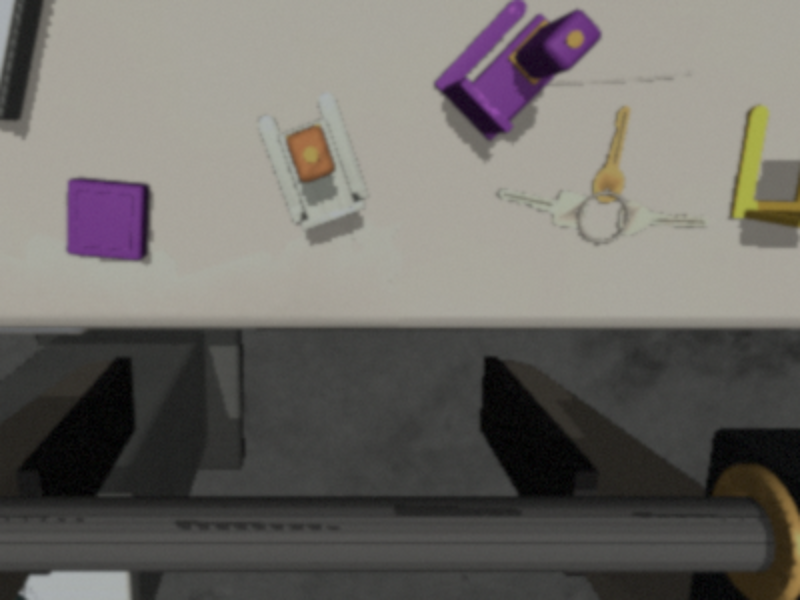

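The crop shows the real puller at crop px (312,155), its open end toward +x and leaning to +y (yaw about 19°). The area around it is clear. I'll unwind the elbow, then grasp.

Run:
```python
from h import *
W=np.load("w0.npz")["W"]
m=(np.hypot(W[...,0]-.518,W[...,1]-.002)<.16)&(W[...,2]>.034)&(W[...,2]<.046)
print("box",cv2.minAreaRect(W[m][:,:2].astype(np.float32)))
m=(W[...,2]>.06)&(W[...,2]<.09)&(np.abs(W[...,0]-.51)<.1); print(m.sum())
env.goto_joints([0.6,.2,0,1.8,0,1.14,-0.056]); s=env.sense(); print(s["ee_pos"],s["tcp_rot"].round(2),s["t"])
a=np.radians(19.3)
for y in (a,a+np.pi): print(solver.inverse_kinematics(np.array([.418,-.302,.071]),Rz(y)))
b=np.radians(-16.1)
for y in (b,b+np.pi): print(solver.inverse_kinematics(np.array([.495,-.08,.116]),Rz(y)))
```

```text
box ((0.5174659490585327, 0.0005031675100326538), (0.2570773661136627, 0.0897359773516655), 73.32511138916016)
6357
[ 0.42140466 -0.32878834  0.28960514] [[ 0.61  0.79  0.  ]
 [ 0.79 -0.61 -0.  ]
 [-0.    0.   -1.  ]] 6.3167
[ 0.53047406  0.44834648  0.03689697  2.03747697 -0.02621186  0.65620118
 -0.64945078]
[ 0.84667881  0.4813083  -0.3500495   2.0164724   0.25368142  0.68490177
  2.24318967]
[ 0.1213672   0.35634708 -0.03319007  2.04259438  0.01711471  0.74290423
 -1.77413919]
[ 0.40598519  0.38862196 -0.37383763  2.02415603  0.20148848  0.76347512
  1.20103774]
```

Run:
```python
from h import *
a=np.radians(19.3);R=Rz(a)
env.reach(np.array([.418,-.302,.17]),R)
env.movel(np.array([.418,-.302,.071]),rate=.1)
effector.grasp(45); s=env.sense(); print(s["gripper_width"],s["grasp_force"],s["wrist_force"],s["ee_pos"],s["t"])
env.movel(np.array([.418,-.302,.19]),rate=.1); s=env.sense(); print(s["wrist_force"],s["gripper_width"])
b=np.radians(-16.5); x=np.array([np.cos(b),np.sin(b),0])
c=np.array([.494,-.0805,0])
q=c-.085*x
env.reach(q+[0,0,.19],Rz(b))
env.movel(q+[0,0,.071+.0455],rate=.1); env.pause(.2)
s=env.sense(); print(s["wrist_force"],s["moment"],s["ee_pos"],q,s["t"])
for cam in ("wrist","side","top"):
    p,W=cloud(cam); cv2.imwrite(f"pics/e_{cam}.png",p[:,:,::-1]); np.savez(f"e_{cam}.npz",p=p,W=W)
    for n in ("puller_handle","square_cap"): print(cam,n,[(np.round(r["at"],3).tolist(),round(r["score"],2)) for r in tip_of(cam,n)])
a=cv2.imread("pics/e_side.png"); w=cv2.imread("pics/e_wrist.png")
o=np.hstack([cv2.resize(a[130:255,210:370],(480,375)),cv2.resize(w,(320,200))[:, :].repeat(1,0) if 0 else cv2.copyMakeBorder(cv2.resize(w,(320,200)),0,175,0,0,0)])
cv2.imwrite("pics/e_mix.png",o)
```

```text
0.019996100911945522 44.99945282936096 [ 0.08449529  0.26362966 -1.7893148 ] [ 0.41785587 -0.30183151  0.07083701] 9.1667
[-0.16024258  0.31114554 -3.43686643] 0.019726826104456318
[ 0.04758473 -0.21850214 -2.79241831] [-0.05827418  0.1184882   0.0181626 ] [ 0.41294414 -0.0564071   0.11704812] [ 0.41250032 -0.0563587   0.        ] 12.6583
wrist puller_handle [([0.414, -0.059, 0.135], 0.61)]
wrist square_cap [([0.497, -0.077, 0.058], 0.96), ([0.377, -0.164, -0.002], 0.8)]
side puller_handle [([0.416, -0.054, 0.135], 0.77), ([0.468, -0.428, 0.086], 0.65), ([0.415, -0.62, 0.087], 0.59), ([0.517, 0.002, 0.058], 0.31)]
side square_cap [([0.492, -0.08, 0.055], 0.55)]
top puller_handle [([0.413, -0.615, 0.09], 0.9), ([0.473, -0.423, 0.088], 0.68)]
top square_cap [([0.495, -0.078, 0.059], 0.66), ([0.374, -0.168, -0.0], 0.59)]
```

View pics/e_mix.png

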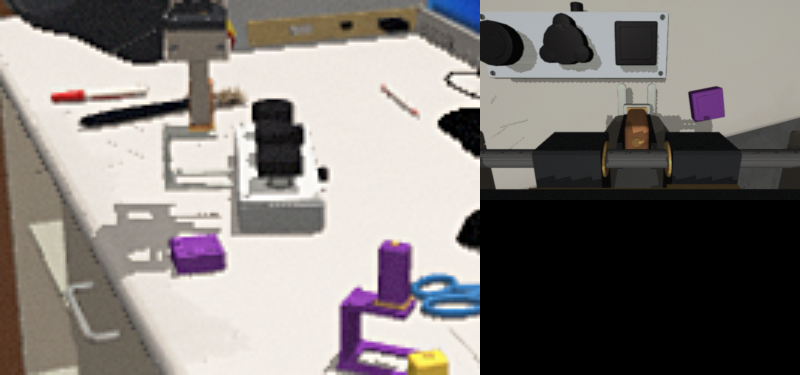

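The puller hangs level and upright. In the wrist view, the tines are centred on the square cap (both near column 637 in the mix, camera column about 313). I'll advance in steps and watch the force.

Run:
```python
from h import *
b=np.radians(-16.5); x=np.array([np.cos(b),np.sin(b),0]); c=np.array([.494,-.0805,.071+.0452])
f0=env.sense()["wrist_force"]
for d in (-.05,-.03,-.015,0):
    env.movel(c+d*x,rate=.05); env.pause(.1); s=env.sense(); print(d,(s["wrist_force"]-f0).round(2),s["moment"].round(2),s["ee_pos"].round(4))
    if np.linalg.norm(s["wrist_force"]-f0)>6: print("STOP");break
print(s["t"])
p,W=cloud("wrist"); cv2.imwrite("pics/g_wrist.png",p[:,:,::-1])
q,_=cloud("side"); cv2.imwrite("pics/g_side.png",q[:,:,::-1])
cv2.imwrite("pics/g_mix.png",np.hstack([cv2.resize(q[130:230,220:350],(390,300)),cv2.resize(p[50:350,120:520],(400,300))])[:,:,::-1])
```

```text
-0.05 [ 0.48  0.6  -0.97] [-0.    0.16 -0.01] [ 0.4457 -0.0662  0.1161]
-0.03 [0.66 0.83 0.58] [ 0.    0.12 -0.  ] [ 0.4649 -0.0719  0.116 ]
-0.015 [ 0.05  0.63 -0.18] [0.   0.07 0.04] [ 0.4793 -0.0762  0.116 ]
0 [0.61 0.33 0.6 ] [0.01 0.13 0.03] [ 0.4937 -0.0805  0.116 ]
15.8083
```

View pics/g_mix.png

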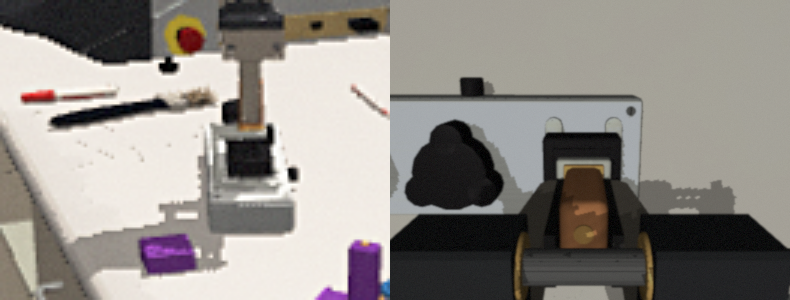

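The fork sits under the cap with both tine tips showing symmetrically beyond it (right half, px 553 and 615), and there is no contact force. Pulling now.

Run:
```python
from h import *
c=np.array([.494,-.0805,.0])
f0=env.sense()["wrist_force"]
for z in (.1225,.125,.128,.132,.14,.185):
    env.movel(c+[0,0,z],rate=.03); s=env.sense(); print(z,s["ee_pos"].round(4),(s["wrist_force"]-f0).round(2),s["moment"].round(2),round(s["gripper_width"],4))
print(s["t"])
p,W=cloud("wrist"); q,_=cloud("side")
for n in ("square_cap","lobed_cap","round_cap"): print(n,[(np.round(r["at"],3).tolist(),round(r["score"],2)) for cam in("wrist","side") for r in tip_of(cam,n)])
cv2.imwrite("pics/l_mix.png",np.hstack([cv2.resize(q[110:230,200:356],(390,300)),cv2.resize(p[50:350,120:520],(400,300))])[:,:,::-1])
```

```text
0.1225 [ 0.4939 -0.0805  0.1227] [-0.4   0.07 -0.92] [ 0.05  0.24 -0.05] 0.0201
0.125 [ 0.4939 -0.0805  0.125 ] [-0.68 -0.61 -1.9 ] [-0.04  0.27  0.  ] 0.0198
0.128 [ 0.4947 -0.0806  0.1286] [ 0.09  0.74 -0.58] [-0.02  0.07  0.01] 0.0201
0.132 [ 0.4944 -0.0806  0.1325] [ 0.28  0.2  -0.77] [0.01 0.13 0.  ] 0.0196
0.14 [ 0.4941 -0.0805  0.1402] [ 0.32  0.84 -0.15] [-0.01  0.11  0.03] 0.02
0.185 [ 0.4939 -0.0805  0.1848] [ 0.36  0.7  -0.77] [ 0.03  0.1  -0.04] 0.0199
19.1167
square_cap [([0.376, -0.167, -0.0], 0.61), ([0.494, -0.078, 0.123], 0.6), ([0.516, 0.006, 0.057], 0.44), ([0.498, -0.082, 0.204], 0.27), ([0.372, -0.167, -0.002], 0.71), ([0.494, -0.08, 0.117], 0.64)]
lobed_cap [([0.516, 0.001, 0.056], 0.68), ([0.517, -0.003, 0.057], 0.42)]
round_cap [([0.544, 0.084, 0.053], 0.58), ([0.497, -0.084, 0.201], 0.19)]
```

View pics/l_mix.png

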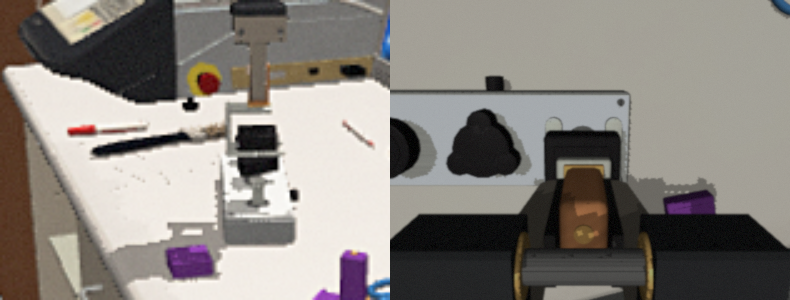

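The cap is off and on the fork at z≈0.12, the bare stem shows on the box (left half, px 258,188), and the other caps are seated. Now I'll carry it to the bare worktop and set it down.

Run:
```python
from h import *
t=np.array([.42,-.285,0])
env.movel(t+[0,0,.185],rate=.08); 
env.movel(t+[0,0,.085],rate=.06)
f0=env.sense()["wrist_force"]
for z in (.078,.074,.072,.0708,.070):
    env.movel(t+[0,0,z],rate=.02); env.pause(.1); s=env.sense(); df=s["wrist_force"]-f0; print(z,s["ee_pos"][2].round(4),df.round(2))
    if df[2]>3: break
effector.release(); env.pause(.3)
env.movel(t+[0,0,.22],rate=.1); print(env.sense()["t"])
env.reach(np.array([.40,-.16,.3]),Rz(np.radians(-16.5)))
p,W=cloud("wrist"); q,_=cloud("side")
for n in ("puller_handle","square_cap","lobed_cap","round_cap"): print(n,[(np.round(r["at"],3).tolist(),round(r["score"],2)) for cam in("wrist","side") for r in tip_of(cam,n)])
cv2.imwrite("pics/f_mix.png",np.hstack([cv2.resize(q[130:270,220:402],(390,300)),cv2.resize(p[50:350,120:520],(400,300))])[:,:,::-1])
print(env.sense()["t"])
```

```text
0.078 0.078 [-0.88 -0.21  0.18]
0.074 0.074 [-0.32  1.43  0.76]
0.072 0.072 [-0.12  0.94  0.21]
0.0708 0.0708 [-0.71  0.87  0.67]
0.07 0.0708 [-2.26  1.6   8.31]
29.3833
puller_handle [([0.422, -0.286, 0.088], 0.94), ([0.472, -0.426, 0.089], 0.75), ([0.423, -0.287, 0.087], 0.97), ([0.416, -0.618, 0.087], 0.88), ([0.47, -0.429, 0.089], 0.59)]
square_cap [([0.423, -0.282, 0.009], 0.79), ([0.376, -0.165, -0.0], 0.62), ([0.372, -0.17, -0.003], 0.74), ([0.418, -0.289, 0.006], 0.72)]
lobed_cap [([0.518, 0.005, 0.055], 0.72), ([0.518, -0.004, 0.058], 0.69)]
round_cap [([0.542, 0.085, 0.055], 0.89), ([0.542, 0.085, 0.057], 0.61)]
30.5333
```

View pics/f_mix.png

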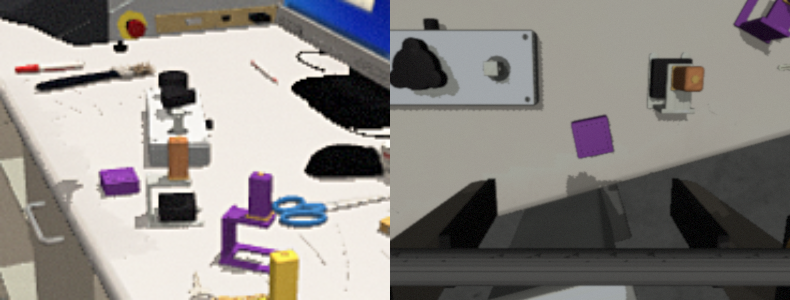

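The puller stands upright with the cap on its fork (right half, px 672,80), the stem is bare (495,68), and the other caps are seated. Handing in.

```bash
python3 -c "
from station import *
print(workorder.finish_job())"
```

```text
the job is handed in; nothing more can be done
None
```

The square cap is off its stem and lying on the puller's fork, the puller stands upright on the bare worktop clear of the box, the round and lobed caps are still seated, and the job is handed in at about 31 s of the 64 s allowed; no verdict came back.

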